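# Shift the kettle, then slide the pickle pan onto the heated ring

### The job

On the warming plate, slide the small kettle from the double-ringed heating mark to the empty single-ring mark, and then slide the lidded pan from its own single ring onto the double ring, each centred on its mark. Slide them along the plate: do not lift or tip either one, and do not let them bump each other. Leave everything else on the bench where it stands, and let go of the pots at the end.

Things in the scene. Friction and masses are not known exactly. Their poses are not given: they have to be found in the camera images.
- plate: fixed dark steel warming plate, smooth (pots slide easily, friction about 0.25), 340 mm along its x, 540 mm along its y, 20 mm thick, flat top at z = 0.020. Origin at the centre of its underside; x across its depth (away from the robot), y along its length. A grey control box, 50 mm wide, 200 mm along x and 34 mm high, joins its +y end (from 271 to 321 mm along y).
- heat_mark (a point): centre of the heating mark, two concentric thin aluminium rings inlaid in the plate, radii 60 and 70 mm, flush with its top (the kettle stands on it at first). The three marks stand in a row along the plate's y, about 175 mm apart, in any order
- park_mark (a point): centre of the empty mark, one thin inlaid ring of radius 60 mm (nothing stands on it at first)
- wait_mark (a point): centre of the third mark, one thin inlaid ring of radius 60 mm (the pan stands on it at first)
- kettle_mid (a point): small steel kettle, 0.3 to 0.6 kg, fixed lid, round: radius 38 mm, narrowing to 31 mm at 50 mm up, 92 mm high in all; this point lies on its axis 27 mm above its underside. Axes are the kettle's: z up, x away from its spout. The stub spout points to its -x, reaching 58 mm from the axis at 20 to 50 mm high
- kettle_bar (a point): centre of the kettle's black lid handle, on its axis 87 mm above its underside: a level square bar, 10 by 10 mm, 56 mm long along the kettle's x, on two 7 mm legs at its ends, 28 mm clear of the lid below; can be taken from above, fingers on its +y and -y sides
- pan_mid (a point): squat steel pan, 0.35 to 0.75 kg, fixed lid, round: radius 45 mm (lid rim 47 mm at 40 to 43 mm up), 84 mm high in all; this point lies on its axis 22 mm above its underside. Axes are the pan's: z up, x away from its side handle. The black side handle, 14 mm wide and 8 mm thick, its lower face 29 mm above the underside, points to its -x and reaches 90 mm from the axis
- pan_bar (a point): centre of the pan's black lid handle, on its axis 79 mm above its underside: a level square bar, 10 by 10 mm, 56 mm long along the pan's x, on two 7 mm legs at its ends, 27 mm clear of the lid below; can be taken from above, fingers on its +y and -y sides
- brick: loose grey firebrick offcut on the plate, 55 mm along its x, 26 mm along its y, 42 mm high; origin at the centre of its underside. Leave it alone
- weight: loose small steel weight on the plate, round, radius 15 mm, 44 mm high; origin at the centre of its underside. Leave it alone
- crucible: loose small white crucible on the plate, round, radius 17 mm, 24 mm high; origin at the centre of its underside. Leave it alone
- block: loose steel bench block on the plate, 42 by 42 mm, 22 mm high; origin at the centre of its underside. Leave it alone
- hammer: loose hammer, 220 mm long, on the bench to the robot's right of the plate. Leave it alone
- flux: loose jar, radius 24 mm, 100 mm high, on the bench to the right of the plate; origin under its centre. Leave it alone
- dish: loose white dish, radius 45 mm, 30 mm high, on the bench to the left of the plate; origin under its centre. Leave it alone
- oil: loose can, radius 26 mm, 120 mm high, on the bench to the left of the plate; origin under its centre. Leave it alone
Mind the look-alikes: they are no part of the job. Leave any orange or pink look-alike of the part that bears kettle_mid alone.

How it is judged:
By the outcome, as a careful person would: the job done as asked, in the order asked, and still so for the second after the job is handed in, with the robot touching nothing.
It also fails if it takes over 54 s, if anything falls off the work surface, if the arm or the gripper's body presses on something with over 40 N, if the wrist force passes 120 N, or if a joint passes its speed limit or range.

### The arm

A 6-joint arm with a two-finger parallel gripper is mounted at the origin on the work surface. World frame = base frame: x ahead of the robot, y to its left, z up, the work surface at z = 0. Lengths are in m, angles in degrees, forces in N, time in s.
With the tool pointing down it reaches from about 0.15 to 0.775 m from the base axis. Payload 6.1 kg.
Tool frame: the origin (TCP) lies at the very end of the fingers, on their centre line; the grasp point (between the pads) lies 19 mm behind it (ctrl.tcp_to_grasp is the distance from the TCP to the grasp point, in m); z points along the fingers, y is the line along which they close (so a half turn about z gives the same grasp; the last joint's range is limited). The gripper opens to 85 mm and grips with 20 to 120 N. Pads are 22 mm wide; open, the fingers measure 114 mm over their backs; the gripper's body (76 mm by 85 mm) begins 54 mm behind the grasp point. The pads swing forward as they close: fully open they stand 13 mm farther back than shut.
Start: joints at [64.744, 7.208, -2.269, 80.523, 0, 90], TCP at [0.224, 0.475, 0.204] pointing down, gripper open.
Joint ranges: [-155.77, 155.77], [-54.66, 111.73], [-72.52, 77.12], [-102.08, 115.82], [-83.92, 84.16], [-180, 180]. Speed limits (degrees/s): [136.94, 136.94, 172.46, 180, 180, 180].

### API

Orientations are given as [roll, pitch, yaw] about the fixed x, y, z axes, in that order (R = Rz(yaw) Ry(pitch) Rx(roll)).
In Python, from bench import ctrl gives the robot as it stands. Calls block until the motion is done:
- ctrl.move_ptp(position, orientation): joint-space move of the TCP to a pose.
- ctrl.move_straight(position, v=0.15, orientation=None, f_stop=None): straight line of the TCP; orientation=None keeps the orientation; v is the mean speed in m/s. With f_stop (N) it stops when the force on the tool has changed by that much, and returns True; else False.
- ctrl.move_j(angles): joint-space move.
- ctrl.gripper_to(opening, newtons=None): opening from 0.0 (shut) to 1.0 (fully open); newtons is the grip in N (None keeps the last); returns when the fingers have stopped.
- ctrl.sleep(seconds).
- ctrl.solve_ik(position, orientation): joint angles nearest the present ones, or None.
- ctrl.get_obs(): the state.
- ctrl.capture(name): name is "scene" or "top" or "wrist"; returns the picture (384x512x3 uint8, red, green, blue); there is no depth.
- ctrl.calibration(name): a dict with "fx", "fy", "cx", "cy" (pixels), "D" ([k1, k2, p1, p2, k3] as OpenCV has them; the pictures are not rectified), "rvec" (rotation vector, rad) and "tvec" (3), from world to camera coordinates, as OpenCV has them; the wrist camera has in their place "T_tool_cam" (4x4, takes a point from camera to tool coordinates, whose origin is the TCP and whose axes are the flange's). Camera axes: x right, y down, z forward; pixel columns grow to the right and rows downward; lengths in m; the calibration is good to about 2 mm. A picture is of the moment at which its call begins: read the wrist's pose just before it. calibration takes no time and is no camera call.
A pose or a line that the arm cannot do raises ctrl.PlanningError and nothing moves.
- ctrl.job_done(): hands the job in; it is judged then, once.
Trained networks look in the newest picture that a camera, given by its name, has taken for a name from the list of things; names that differ only in an ending like _2 or _b are one class to them, and where a whole thing is asked for, a point or a joint stands for the part that bears it (a point fixed in the world has none). Each returns a list of dicts, best first, with "p" (0 to 1); they miss things now and then, are a little off and sometimes report something else, mostly with a low value. They report only what shows in the picture. A call takes as long as a camera call. They do not tell look-alikes from the thing itself.
- ctrl.boxes_of(camera, thing): "extent" ([left, top, right, bottom] in pixels, round what is visible of it).
- ctrl.cut_out(camera, thing): "pixels" (384x512 bool, what is visible of it) and "extent" ([left, top, right, bottom] in pixels, round what is visible of it).
The state is a dict: "time_s": time; "joints": joint angles; "joint_velocities": joint speeds; "effort": joint torques, N m; "eef_pos": TCP position; "ee_rot": TCP orientation; "ft_force": force on the tool from outside, world axes, zero at the start; "wrist_torque": the same for the moment, N m; "finger_gap": opening from 0.0 (shut) to 1.0 (fully open); "grasp_force": force on a finger pad.
Only numpy, scipy, OpenCV 4.12 (cv2) and the standard library are available. Lean on these libraries where they do the work, as an engineer would, in place of code of your own. Each camera call takes 0.05 s, during which the arm holds its last target. There are 200 camera calls.

## Working session

There is one attempt and no reset: what is moved stays moved. The work goes in short steps, each a Python script; the robot and the scene stay as the last script left them, time stands still between calls to the robot, and variables do not carry over. Pictures are saved under pics/ and viewed, at most 10 in all, crops included, and the job is handed in when it is done.

```bash
mkdir -p pics; ls
python3 - <<'E'
from bench import ctrl
import cv2,numpy as np
for n in("top","scene"):
    im=ctrl.capture(n); cv2.imwrite(f"pics/{n}0.png",cv2.resize(im[:,:,::-1],(800,600),interpolation=cv2.INTER_CUBIC))
    c=ctrl.calibration(n);R=cv2.Rodrigues(np.array(c["rvec"],float))[0];print(n,c["fx"],(-R.T@np.array(c["tvec"]).ravel()).round(3))
    for t in("kettle_mid","pan_mid","kettle_bar","pan_bar","brick","weight","crucible","block","plate","heat_mark","park_mark"):
        try: print(t,[(np.round(b["extent"]).tolist(),round(b["p"],2)) for b in ctrl.boxes_of(n,t)])
        except Exception as e: print(t,e)
print(ctrl.get_obs()["time_s"])
E
```

```text
pics
top 379.0889666141696 [0.366 0.013 1.222]
kettle_mid [([197.0, 161.0, 221.0, 192.0], 0.83), ([135.0, 113.0, 166.0, 134.0], 0.69), ([183.0, 251.0, 213.0, 277.0], 0.56)]
pan_mid [([250.0, 166.0, 280.0, 211.0], 0.88)]
kettle_bar [([197.0, 162.0, 224.0, 190.0], 0.79), ([184.0, 253.0, 212.0, 277.0], 0.74), ([134.0, 114.0, 163.0, 136.0], 0.62)]
pan_bar [([248.0, 165.0, 280.0, 211.0], 0.69)]
brick [([288.0, 169.0, 299.0, 185.0], 0.49), ([245.0, 171.0, 281.0, 201.0], 0.39)]
weight [([300.0, 167.0, 334.0, 179.0], 0.53)]
crucible [([188.0, 163.0, 233.0, 188.0], 0.43)]
block [([183.0, 218.0, 206.0, 232.0], 0.49)]
plate [([162.0, 128.0, 350.0, 242.0], 0.67)]
heat_mark [([189.0, 164.0, 236.0, 203.0], 0.81)]
park_mark []
scene 488.2308264736064 [1.187 1.162 1.308]
kettle_mid [([306.0, 190.0, 333.0, 220.0], 0.77), ([240.0, 211.0, 269.0, 237.0], 0.6), ([228.0, 273.0, 250.0, 307.0], 0.57)]
pan_mid [([224.0, 181.0, 261.0, 205.0], 0.79), ([289.0, 219.0, 302.0, 229.0], 0.51)]
kettle_bar [([306.0, 193.0, 333.0, 224.0], 0.84), ([241.0, 212.0, 265.0, 239.0], 0.78), ([229.0, 272.0, 253.0, 308.0], 0.56), ([221.0, 182.0, 258.0, 208.0], 0.47), ([153.0, 133.0, 200.0, 154.0], 0.37)]
pan_bar [([223.0, 183.0, 259.0, 208.0], 0.78)]
brick [([153.0, 133.0, 199.0, 154.0], 0.7), ([172.0, 152.0, 310.0, 272.0], 0.64)]
weight [([234.0, 207.0, 244.0, 218.0], 0.48)]
crucible [([175.0, 166.0, 188.0, 175.0], 0.45)]
block [([251.0, 204.0, 254.0, 209.0], 0.67), ([289.0, 217.0, 302.0, 227.0], 0.51)]
plate [([170.0, 150.0, 314.0, 272.0], 0.68)]
heat_mark []
park_mark [([234.0, 210.0, 243.0, 219.0], 0.72)]
1.2
```

Run:
```python
from bench import ctrl
import cv2
im=ctrl.capture("top")
cv2.imwrite("pics/crop1.png",cv2.resize(im[100:290,120:370,::-1],(788,600),interpolation=cv2.INTER_CUBIC))
```

```text
(no output)
```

View pics/crop1.png

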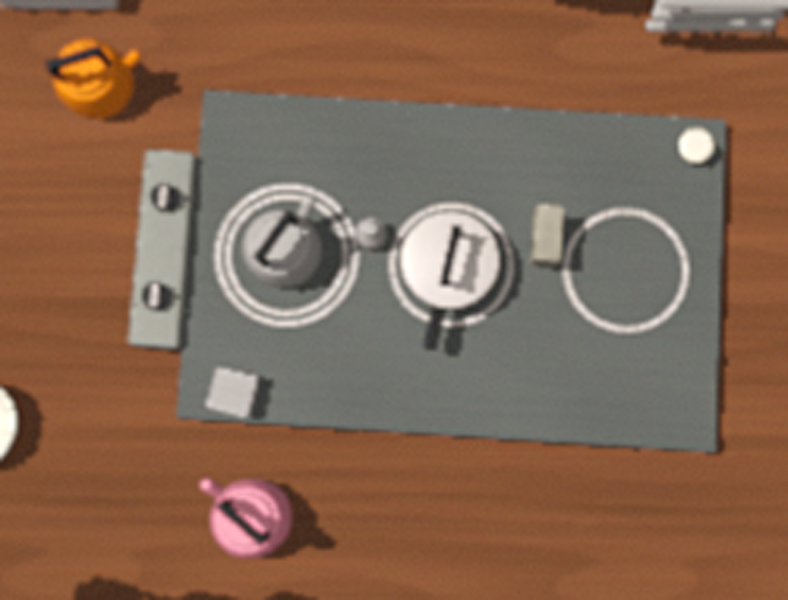

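View pics/scene0.png

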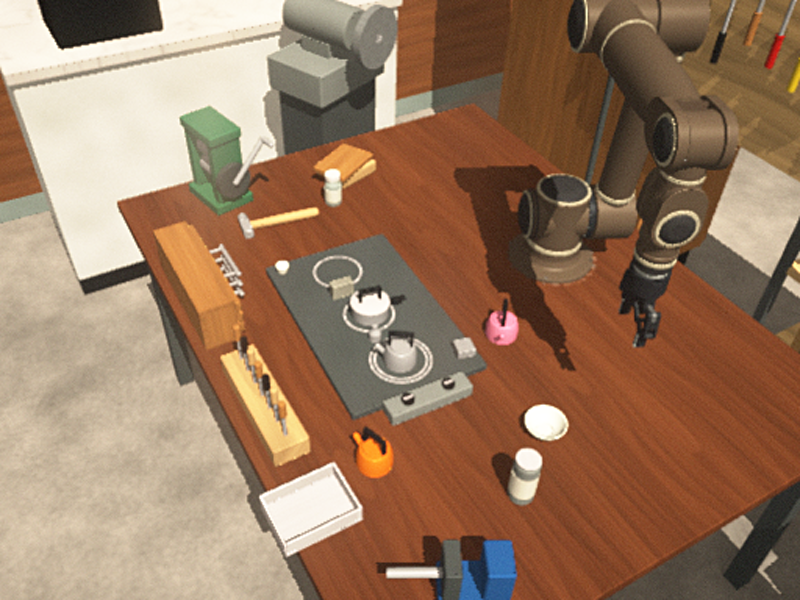

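The top crop (120,100 offset, ×3.15) shows:
- **Steel kettle:** on the double ring, crop px (283,250).
- **Pan:** on the middle ring (453,262).
- **Empty ring:** (627,271).
- **Brick:** (548,235).
- **Weight:** between kettle and pan (373,233).
- **Crucible:** (697,145).
- **Block:** (235,392).

Kettle candidates are steel (283,250), orange (92,80) and pink (250,517). I choose the steel one, which stands on the double ring. Next I'll take closer wrist views.

```bash
cat > h.py <<'E'
from bench import ctrl
import cv2,numpy as np
from scipy.spatial.transform import Rotation as Ro
def cam(n):
    c=ctrl.calibration(n);K=np.array([[c["fx"],0,c["cx"]],[0,c["fy"],c["cy"]],[0,0,1.]]);D=np.array(c["D"],float)
    if n=="wrist":
        o=ctrl.get_obs();T=np.eye(4);T[:3,:3]=Ro.from_euler("xyz",o["ee_rot"],degrees=True).as_matrix();T[:3,3]=o["eef_pos"]
        W=np.linalg.inv(T@np.array(c["T_tool_cam"]));return K,D,W[:3,:3],W[:3,3]
    return K,D,cv2.Rodrigues(np.array(c["rvec"],float))[0],np.array(c["tvec"],float).ravel()
def unproj(C,px,z):
    K,D,R,t=C;u=cv2.undistortPoints(np.array(px,float).reshape(-1,1,2),K,D)[:,0]
    d=np.c_[u,np.ones(len(u))]@R;o=-R.T@t
    return o+d*((z-o[2])/d[:,2])[:,None]
def proj(C,P):
    K,D,R,t=C;return cv2.projectPoints(np.array(P,float).reshape(-1,3),cv2.Rodrigues(R)[0],t,K,D)[0][:,0]
def rectify(C,z,x0,x1,y0,y1,im,s=.001):
    """top-down map of plane z: rows fall with x, columns with y, like the top picture"""
    X,Y=np.meshgrid(np.arange(x1,x0,-s),np.arange(y1,y0,-s),indexing="ij")
    m=proj(C,np.stack([X,Y,X*0+z],-1)).astype(np.float32).reshape(*X.shape,2)
    return cv2.remap(im,m[...,0],m[...,1],cv2.INTER_LINEAR)
E
python3 - <<'E'
from h import *
C=cam("top")
f=lambda x,y:(120+x/3.152,100+y/3.152)
for n,p,z in[("heat",(287,255),.02),("wait",(453,264),.02),("park",(627,271),.02),("kettle",(283,245),.107),("pan",(455,255),.099),("weight",(373,232),.064),("brick",(548,232),.062),("cruc",(697,143),.044),("block",(235,390),.042),("c1",(205,92),.02),("c2",(727,120),.02),("c3",(718,452),.02),("c4",(180,417),.02)]:
    print(n,unproj(C,f(*p),z)[0].round(3))
print(np.round(ctrl.calibration("wrist")["T_tool_cam"],3),ctrl.calibration("wrist")["fx"],ctrl.get_obs()["ee_rot"])
for y in(.12,.03,-.06,-.15):
  for yaw in(0,90,-90,180):
    j=ctrl.solve_ik([.37,y,.36],[180,0,yaw]);print(y,yaw,None if j is None else np.round(j))
E
```

```text
heat [0.552 0.149 0.02 ]
wait [ 0.545 -0.02   0.02 ]
park [ 0.539 -0.196  0.02 ]
kettle [0.548 0.143 0.107]
pan [ 0.542 -0.02   0.099]
weight [0.569 0.06  0.064]
brick [ 0.571 -0.112  0.062]
cruc [ 0.666 -0.263  0.044]
block [0.414 0.194 0.042]
c1 [0.722 0.238 0.02 ]
c2 [ 0.697 -0.299  0.02 ]
c3 [ 0.359 -0.284  0.02 ]
c4 [0.387 0.252 0.02 ]
[[ 0.002 -0.96  -0.281  0.071]
 [ 1.     0.002  0.001  0.   ]
 [-0.001 -0.281  0.96  -0.17 ]
 [ 0.     0.     0.     1.   ]] 316.5335443080093 [-1.7999994e+02  2.9219193e-04  1.5474244e+02]
0.12 0 [  18.   -4.    6.  100.    0. -162.]
0.12 90 [ 18.  -4.   6. 100.   0. 108.]
0.12 -90 [ 18.  -4.   6. 100.   0. -72.]
0.12 180 [ 18.  -4.   6. 100.   0.  18.]
0.03 0 [   5.   -6.    4.  100.    0. -175.]
0.03 90 [  5.  -6.   4. 100.   0.  95.]
0.03 -90 [  5.  -6.   4. 100.   0. -85.]
0.03 180 [  5.  -6.   4. 100.   0.   5.]
-0.06 0 [ -9.  -6.   4. 100.   0. 171.]
-0.06 90 [ -9.  -6.   4. 100.   0.  81.]
-0.06 -90 [ -9.  -6.   4. 100.   0. -99.]
-0.06 180 [ -9.  -6.   4. 100.   0.  -9.]
-0.15 0 [-22.  -3.   7. 100.   0. 158.]
-0.15 90 [-22.  -3.   7. 100.   0.  68.]
-0.15 -90 [ -22.   -3.    7.  100.    0. -112.]
-0.15 180 [-22.  -3.   7. 100.   0. -22.]
```

Run:
```python
from h import *
ims=[]
for k,y in enumerate((.12,-.13)):
    ctrl.move_ptp([.49,y,.19],[180,0,180])
    C=cam("wrist"); im=ctrl.capture("wrist")
    np.savez(f"w{k}.npz",im=im,R=C[2],t=C[3])
    ims.append(rectify(C,.02,.36,.72,y-.19,y+.19,im)[:,:,::-1])
    for t in("kettle_mid","kettle_bar","pan_mid","pan_bar"): print(k,t,[(np.round(b["extent"]).tolist(),round(b["p"],2)) for b in ctrl.boxes_of("wrist",t)])
cv2.imwrite("pics/rect.png",np.hstack(ims))
a=np.load("w0.npz")["im"];cv2.imwrite("pics/w0.png",cv2.resize(a[:,:,::-1],(800,600),interpolation=cv2.INTER_CUBIC))
print(ctrl.get_obs()["time_s"])
```

```text
0 kettle_mid [([248.0, 198.0, 326.0, 293.0], 0.95), ([431.0, 370.0, 457.0, 384.0], 0.81), ([292.0, 0.0, 337.0, 11.0], 0.66)]
0 kettle_bar [([250.0, 198.0, 323.0, 292.0], 0.72), ([190.0, 232.0, 220.0, 265.0], 0.65), ([292.0, 1.0, 339.0, 7.0], 0.61), ([428.0, 370.0, 458.0, 382.0], 0.55)]
0 pan_mid [([76.0, 143.0, 175.0, 279.0], 0.95), ([193.0, 232.0, 218.0, 266.0], 0.57)]
0 pan_bar [([74.0, 144.0, 176.0, 278.0], 0.9)]
1 kettle_mid [([468.0, 198.0, 512.0, 288.0], 0.65)]
1 kettle_bar [([470.0, 195.0, 510.0, 287.0], 0.71)]
1 pan_mid [([319.0, 141.0, 417.0, 272.0], 0.7), ([470.0, 197.0, 512.0, 289.0], 0.42)]
1 pan_bar [([318.0, 142.0, 419.0, 270.0], 0.86), ([410.0, 230.0, 449.0, 264.0], 0.15)]
4.3583
```

View pics/rect.png

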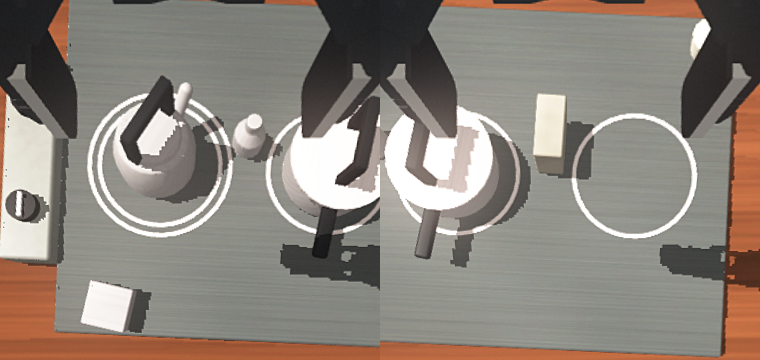

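View pics/w0.png

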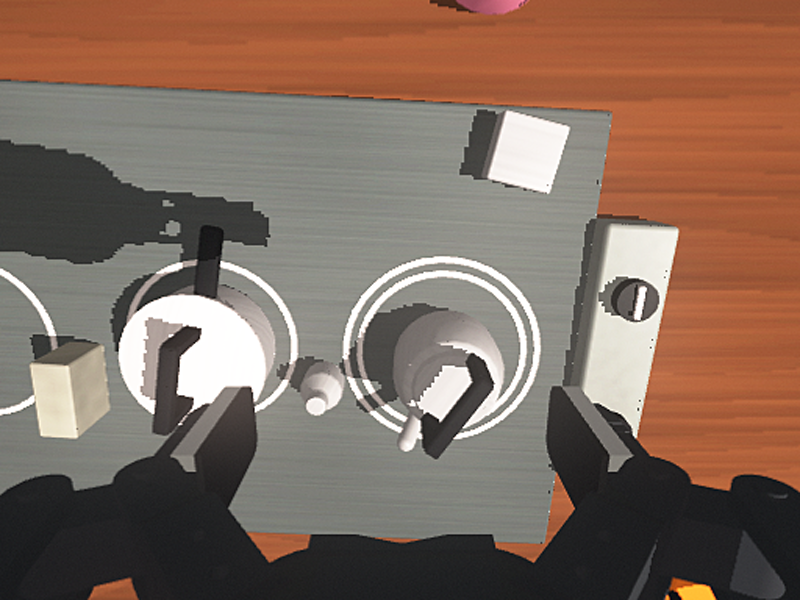

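The wrist views show everything clearly: the steel kettle in the double ring, the pan on the middle ring, and the empty ring beyond the brick. Next I'll fit the rings and the bar axes.

```bash
cat >> h.py <<'E'
def load(k):
    d=np.load(f"w{k}.npz");c=cam("top");w=ctrl.calibration("wrist")
    return d["im"],(np.array([[w["fx"],0,w["cx"]],[0,w["fy"],w["cy"]],[0,0,1.]]),np.array(w["D"],float),d["R"],d["t"])
def ring(C,im,c0,radii,z=.02):
    """centre maximising brightness on the rings minus just inside/outside them (clipped: robust to pots)"""
    from scipy.optimize import minimize
    g=cv2.GaussianBlur(im.min(2),(3,3),0).astype(np.float32);a=np.linspace(0,2*np.pi,240)
    def s(c,r):
        p=proj(C,np.c_[c[0]+r*np.cos(a),c[1]+r*np.sin(a),a*0+z]).astype(np.float32)
        return cv2.remap(g,p[:,0:1],p[:,1:2],cv2.INTER_LINEAR)[:,0]
    off=.004
    f=lambda c:-sum(np.clip(np.minimum(s(c,r)-s(c,r-off),s(c,r)-s(c,r+off)),0,60).mean() for r in radii)
    best=min((f((c0[0]+i,c0[1]+j)),c0[0]+i,c0[1]+j) for i in np.arange(-.012,.0121,.002) for j in np.arange(-.012,.0121,.002))
    r=minimize(f,best[1:],method="Nelder-Mead",options=dict(initial_simplex=np.array(best[1:])+[[0,0],[.002,0],[0,.002]]))
    return r.x.round(4),round(-r.fun,1)
E
python3 - <<'E'
from h import *
for k in(0,1):
    im,C=load(k)
    for n,c,r in(("heat",(.552,.149),(.06,.07)),("wait",(.545,-.02),(.06,)),("park",(.539,-.196),(.06,))): print(k,n,ring(C,im,c,r))
im,C=cam and (ctrl.capture("top"),cam("top"))
for n,c,r in(("heat",(.552,.149),(.06,.07)),("park",(.539,-.196),(.06,))): print("top",n,ring(C,im,c,r))
tiles=[]
for k,(x,y),z in((0,(.548,.143),.112),(0,(.542,-.02),.104),(1,(.542,-.02),.104)):
    im,C=load(k); t=rectify(C,z,x-.05,x+.05,y-.05,y+.05,im,.0004)[:,:,::-1].copy()
    m=((t.max(2)<70)*255).astype(np.uint8)
    print(k,x,y,t.shape); tiles.append(np.vstack([t,cv2.cvtColor(m,cv2.COLOR_GRAY2BGR)]))
o=np.hstack(tiles);cv2.imwrite("pics/bars.png",o);print(o.shape)
E
```

```text
0 heat (array([0.556 , 0.1502]), np.float64(102.7))
0 wait (array([ 0.5469, -0.0173]), np.float64(33.7))
0 park (array([ 0.544 , -0.1932]), np.float64(15.9))
1 heat (array([0.5556, 0.1508]), np.float64(57.2))
1 wait (array([ 0.5473, -0.0176]), np.float64(33.2))
1 park (array([ 0.5442, -0.1932]), np.float64(60.0))
top heat (array([0.5543, 0.1505]), np.float64(20.7))
top park (array([ 0.5265, -0.1974]), np.float64(0.7))
0 0.548 0.143 (251, 251, 3)
0 0.542 -0.02 (251, 250, 3)
1 0.542 -0.02 (251, 250, 3)
(502, 751, 3)
```

View pics/bars.png

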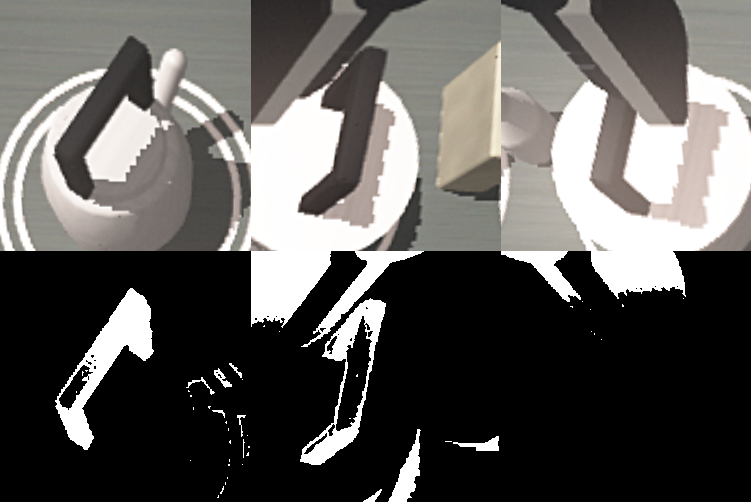

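Ring fits from the two wrist views agree to under 1 mm: heat (.556,.150), wait (.547,-.0175), park (.544,-.193).

| Bar | Centre | Measured length | Direction |
|---|---|---|---|
| Kettle | (.557,.152) | 53 mm | -29.5° |
| Pan | (.5465,-.015) | 54 mm | -12.8° |

Both lengths are close to the given 56 mm. The kettle will go round the far side of the pan.

Run:
```python
from h import *
O=[180,0,150.5]
def st(s):
    o=ctrl.get_obs();print(s,round(o["time_s"],2),np.round(o["eef_pos"],4),np.round(o["ft_force"],1),round(o["finger_gap"],3),np.round(o["grasp_force"],1))
k=np.array([.557,.1515])
ctrl.move_ptp([*k,.16],O); ctrl.gripper_to(.6)
hit=ctrl.move_straight([*k,.088],.08,f_stop=8); st(f"down {hit}")
if hit: raise SystemExit
ctrl.gripper_to(0,30); st("grip")
g=ctrl.get_obs()["finger_gap"]
if not .05<g<.3: raise SystemExit
z=ctrl.get_obs()["eef_pos"][2]
for p in((.662,.148),(.655,-.11),(.652,-.168),(.544,-.1932)):
    hit=ctrl.move_straight([*p,.088],.09,f_stop=15); st(p)
    if hit: break
im=ctrl.capture("top");cv2.imwrite("pics/t2.png",cv2.resize(im[100:290,120:370,::-1],(788,600),interpolation=cv2.INTER_CUBIC))
```

```text
down False 7.01 [0.5574 0.1516 0.0886] [-0.7 -0.1  0.6] 0.597 0.0
grip 7.55 [0.557  0.1515 0.088 ] [ 0.6  0.6 -0.4] -0.004 0.0
```

Run:
```python
from h import *
im=ctrl.capture("wrist");cv2.imwrite("pics/w2.png",cv2.resize(im[:,:,::-1],(800,600),interpolation=cv2.INTER_CUBIC))
o=ctrl.get_obs();print(o["finger_gap"],o["grasp_force"],o["ft_force"],o["eef_pos"])
```

```text
-0.004542798699823894 0.0 [-0.84390658 -0.93927259  0.08346153] [0.55697275 0.15149516 0.08798642]
```

View pics/w2.png

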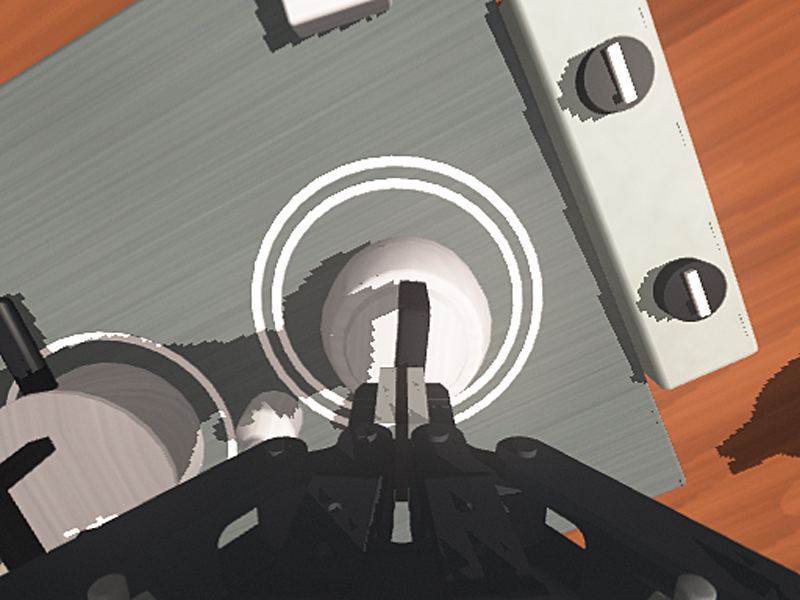

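The bar appears to run in line with the fingers (around px 402,400), but the gap reads shut. I'll project the model points into this picture to see which is right.

Run:
```python
from h import *
C=cam("wrist");s=800/512
R=Ro.from_euler("xyz",ctrl.get_obs()["ee_rot"],degrees=True).as_matrix();T=ctrl.get_obs()["eef_pos"]
print("tcp",proj(C,T)*s,"grasp",proj(C,T-.019*R[:,2])*s)
u=R[:,0]
for a in(28,11,0,-11,-28):
  print(a,[ (proj(C,np.r_[.557,.1515,.112]+u*a/1e3+R[:,1]*b/1e3)*s).round().tolist()[0] for b in(-5,5)], "z.102",[ (proj(C,np.r_[.557,.1515,.102]+u*a/1e3+R[:,1]*b/1e3)*s).round().tolist()[0] for b in(-5,5)])
print("heat",ring(C,ctrl.capture("wrist"),(.556,.1505),(.06,.07)))
im=ctrl.capture("scene");cv2.imwrite("pics/s2.png",cv2.resize(im[170:250,220:330,::-1],(792,576),interpolation=cv2.INTER_CUBIC))
```

```text
tcp [[400.21630143 359.79539892]] grasp [[400.17150895 382.00598488]]
28 [[384.0, 306.0], [417.0, 306.0]] z.102 [[385.0, 297.0], [416.0, 297.0]]
11 [[384.0, 357.0], [416.0, 357.0]] z.102 [[385.0, 346.0], [415.0, 346.0]]
0 [[385.0, 389.0], [416.0, 389.0]] z.102 [[386.0, 376.0], [415.0, 376.0]]
-11 [[385.0, 419.0], [415.0, 419.0]] z.102 [[386.0, 405.0], [415.0, 405.0]]
-28 [[385.0, 464.0], [415.0, 464.0]] z.102 [[386.0, 448.0], [414.0, 448.0]]
heat (array([0.5563, 0.1502]), np.float64(102.6))
```

View pics/s2.png

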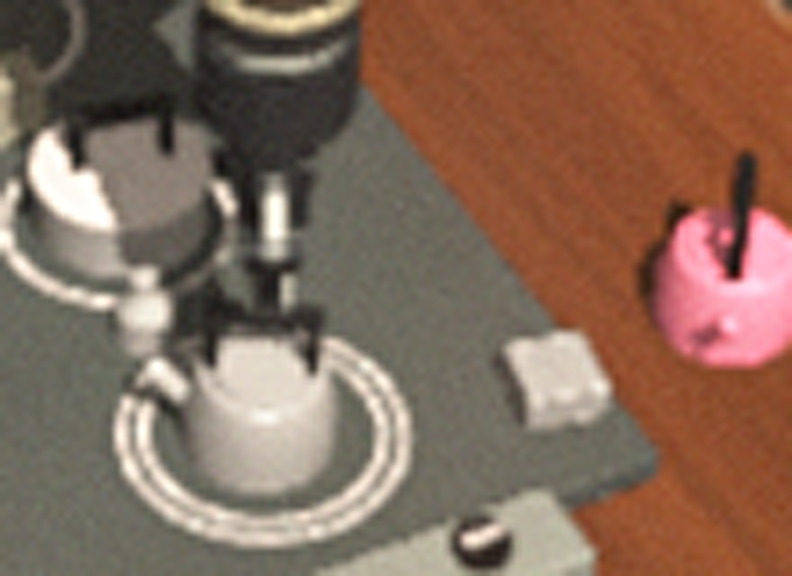

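Run:
```python
from h import *
im=ctrl.capture("wrist");a=im[165:300,190:325,::-1];b=np.clip(a.astype(float)**.6*9,0,255).astype(np.uint8)
cv2.imwrite("pics/z2.png",cv2.resize(b,(600,600),interpolation=cv2.INTER_CUBIC))
```

```text
(no output)
```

View pics/z2.png

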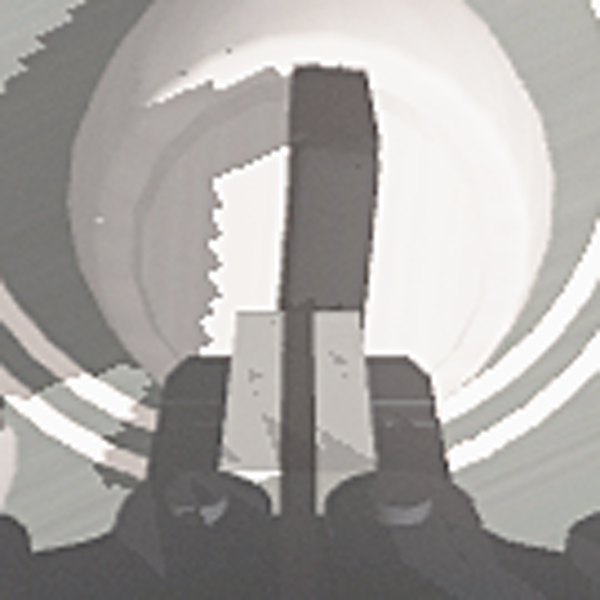

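The picture suggests the shut fingers are not around the bar: the bar sits about 4 mm to tool +y and shows past the fingertips. I'll back off upward without touching it and triangulate the bar with several views.

View pics/z3.png

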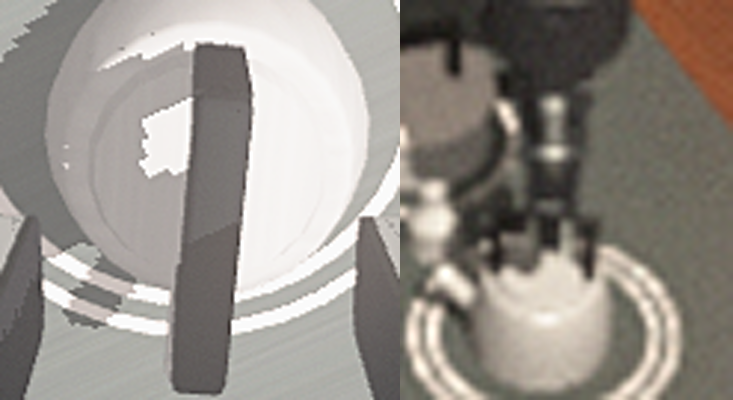

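With the gripper open, the bar lies between the fingers, from z3 px (215,95) to (198,385), about 3° off the tool and ~2 mm aside. The scene view and the fingertip pixels both show the real finger ends about 25 mm above the reported TCP, so they closed above the bar. I'll go lower, guarded by force, then close.

```bash
cat >> h.py <<'E'
def st(s):
    o=ctrl.get_obs();print(s,round(o["time_s"],2),np.round(o["eef_pos"],4),np.round(o["ft_force"],1),round(o["finger_gap"],3),np.round(o["grasp_force"],1))
E
python3 - <<'E'
from h import *
k=[.558,.153]; O=[180,0,147]
ctrl.move_straight([*k,.088],.05,orientation=O)
hit=ctrl.move_straight([*k,.067],.03,f_stop=5); st(f"down {hit}")
ctrl.gripper_to(0,25); st("grip")
E
```

```text
down False 9.49 [0.5581 0.153  0.0671] [0.4 0.  0.1] 0.595 0.0
grip 9.94 [0.5582 0.1531 0.0673] [0.5 0.4 1.7] 0.109 26.9
```

The bar is held: gap 9.3 mm, 27 N. Now I'll slide the kettle along the far corridor.

Run:
```python
from h import *
for p in((.662,.150),(.656,-.11),(.652,-.168),(.544,-.1932)):
    hit=ctrl.move_straight([*p,.067],.09,f_stop=15); st(p)
    if hit: break
C=cam("wrist");im=ctrl.capture("wrist");np.savez("w3.npz",im=im,R=C[2],t=C[3])
print(ring(C,im,(.544,-.193),(.06,)))
t=ctrl.capture("top")[100:290,120:370,::-1]
cv2.imwrite("pics/t3.png",np.hstack([cv2.resize(t,(400,304)),cv2.resize(im[:,:,::-1],(400,304),interpolation=cv2.INTER_AREA)]))
```

```text
(0.662, 0.15) 11.25 [0.6638 0.1499 0.0673] [1.6 0.3 2.8] 0.106 27.2
(0.656, -0.11) 14.29 [ 0.6555 -0.1098  0.0673] [0.  2.3 5.2] 0.111 27.5
(0.652, -0.168) 15.09 [ 0.6514 -0.1692  0.0673] [ 0.4 -1.2  5.4] 0.108 27.5
(0.544, -0.1932) 16.48 [ 0.5438 -0.1933  0.0672] [-0.7  0.2  8. ] 0.114 27.8
(array([ 0.5438, -0.1949]), np.float64(48.1))
```

View pics/t3.png

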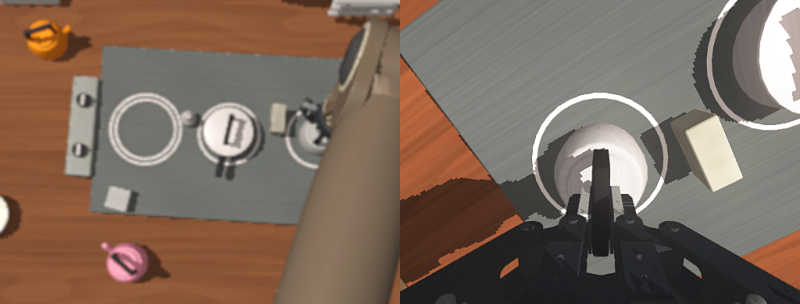

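Forces are small and the kettle is on the empty ring; the brick, weight and crucible are unmoved. My picture budget is used up, so from here I check with numbers. I'll release and fit the kettle outline and bar against the ring.

```bash
cat >> h.py <<'E'
def sil(C,x,y,yaw,parts):
    """silhouette mask of stacked discs (list of convex stacks [(r,z),..]) plus bar/handle boxes in pot axes"""
    m=np.zeros((384,512),np.uint8);a=np.linspace(0,2*np.pi,60);c,s=np.cos(yaw),np.sin(yaw)
    for P in parts:
        P=np.array([[r*np.cos(t),r*np.sin(t),z] for r,z in P for t in a]) if len(P[0])==2 else np.array(P)
        W=np.c_[x+c*P[:,0]-s*P[:,1],y+s*P[:,0]+c*P[:,1],P[:,2]+.02]
        cv2.fillConvexPoly(m,cv2.convexHull((proj(C,W)*16).astype(np.int32)),1,shift=4)
    return m>0
def box(x0,x1,y0,y1,z0,z1): return [(x,y,z) for x in(x0,x1) for y in(y0,y1) for z in(z0,z1)]
BAR=lambda h,b:[box(-.028,.028,-.005,.005,h-.01,h),box(-.028,-.021,-.0035,.0035,b,h),box(.021,.028,-.0035,.0035,b,h)]
KET=[[(.038,0),(.031,.05),(.028,.054)]]+BAR(.092,.05)+[box(-.058,-.03,-.007,.007,.025,.048)]
PAN=[[(.045,0),(.045,.04)],[(.047,.04),(.047,.043)]]+BAR(.084,.042)+[box(-.09,-.04,-.007,.007,.029,.037)]
def fit(C,mask,p0,parts):
    from scipy.optimize import minimize
    f=lambda p:-(lambda m:(m&mask).sum()/(m|mask).sum())(sil(C,p[0],p[1],p[2],parts))
    b=min(((f((p0[0]+i,p0[1]+j,p0[2])),p0[0]+i,p0[1]+j,p0[2]) for i in np.arange(-.012,.0121,.004) for j in np.arange(-.012,.0121,.004)))
    q=np.array(b[1:]);r=minimize(f,q,method="Nelder-Mead",options=dict(initial_simplex=q+np.array([[0,0,0],[.003,0,0],[0,.003,0],[0,0,.08]])))
    return r.x.round(4),round(-r.fun,3)
def measure(thing,p0,parts):
    C=cam("wrist");im=ctrl.capture("wrist")
    for d in ctrl.cut_out("wrist",thing):
        m=np.array(d["pixels"],bool);v,u=np.nonzero(m);w=unproj(C,[[u.mean(),v.mean()]],.06)[0]
        if np.hypot(*(w[:2]-np.array(p0[:2])))<.05: print(thing,round(d["p"],2),m.sum(),fit(C,m,p0,parts)); break
    return C,im
E
python3 - <<'E'
from h import *
ctrl.gripper_to(.6); st("rel")
ctrl.move_straight([.544,-.1932,.15],.12); st("up")
yaw=np.radians(147)
for y in(-.16,-.21):
    ctrl.move_ptp([.47,y,.17],[180,0,180])
    C,im=measure("kettle_mid",(.544,-.193,yaw),KET);print("park",ring(C,im,(.544,-.193),(.06,)))
    print("pan",end=" ");measure("pan_mid",(.547,-.0175,np.radians(-12.8)),PAN)
st("end")
E
```

```text
rel 17.05 [ 0.5437 -0.1931  0.0666] [ 0.5 -0.6  0.1] 0.6 0.0
up 17.89 [ 0.5437 -0.1931  0.1493] [-0.  -0.2  0.3] 0.599 0.0
kettle_mid 0.89 4546 (array([ 0.5436, -0.1922,  2.7473]), np.float64(0.819))
park (array([ 0.5447, -0.194 ]), np.float64(43.5))
pan pan_mid 0.66 8053 (array([ 0.5465, -0.0148, -0.2105]), np.float64(0.857))
kettle_mid 0.74 5447 (array([ 0.5449, -0.1943,  2.6686]), np.float64(0.913))
park (array([ 0.5448, -0.194 ]), np.float64(42.1))
pan pan_mid 0.76 9077 (array([ 0.547 , -0.0134, -0.1883]), np.float64(0.911))
end 19.21 [ 0.4701 -0.2095  0.1698] [-0.2  0.9 -0. ] 0.598 0.0
```

The kettle is within about 1 mm of its ring centre. The pan is at (.547,-.0145). Now I'll grip the pan's bar and slide it round the near side of the weight.

Run:
```python
from h import *
k=[.547,-.0145];O=[180,0,168]
ctrl.move_ptp([*k,.15],O)
hit=ctrl.move_straight([*k,.0595],.05,f_stop=5); st(f"down {hit}")
ctrl.gripper_to(0,25); st("grip")
g=ctrl.get_obs()
if not(.06<g["finger_gap"]<.2 and g["grasp_force"]>10): raise SystemExit
for p in((.512,0),(.487,.06),(.505,.115),(.556,.1504)):
    hit=ctrl.move_straight([*p,.0595],.08,f_stop=15); st(p)
    if hit: raise SystemExit
C=cam("wrist");print(ring(C,ctrl.capture("wrist"),(.556,.1504),(.06,.07)))
ctrl.gripper_to(.6); st("rel")
ctrl.move_straight([.556,.1504,.15],.12)
for y in(.10,.17):
    ctrl.move_ptp([.46,y,.18],[180,0,180])
    C,im=measure("pan_mid",(.556,.15,np.radians(-12)),PAN);print("heat",ring(C,im,(.556,.1504),(.06,.07)))
    a=ctrl.boxes_of("wrist","weight");print([(unproj(C,[(b["extent"][0]+b["extent"][2])/2,(b["extent"][1]+b["extent"][3])/2],.042)[0].round(3),round(b["p"],2)) for b in a])
st("end")
```

```text
down False 22.02 [ 0.5472 -0.0145  0.0598] [ 0.6  0.4 -0.1] 0.601 0.0
grip 22.47 [ 0.547  -0.0146  0.0595] [-0.1  0.1 -0.2] 0.107 29.4
(0.512, 0) 23.09 [5.112e-01 4.000e-04 5.950e-02] [-1.   0.7  0.5] 0.109 29.4
(0.487, 0.06) 24.05 [0.4868 0.0605 0.0595] [-1.8  2.4  0.6] 0.105 29.4
(0.505, 0.115) 24.93 [0.5052 0.1156 0.0595] [ 0.1  1.6 -0.8] 0.106 29.3
(0.556, 0.1504) 25.85 [0.5565 0.1507 0.0595] [ 2.2  0.8 -0.4] 0.108 29.4
(array([0.5565, 0.1496]), np.float64(66.4))
rel 26.38 [0.5559 0.1503 0.0595] [0.  0.2 0.4] 0.603 0.0
pan_mid 0.95 5192 (array([ 0.5564,  0.1508, -0.2045]), np.float64(0.662))
heat (array([0.5556, 0.1503]), np.float64(71.5))
[(array([0.572, 0.064, 0.042]), 0.94), (array([ 0.541, -0.157,  0.042]), 0.6)]
pan_mid 0.63 6969 (array([ 0.5562,  0.1505, -0.2091]), np.float64(0.903))
heat (array([0.5554, 0.1506]), np.float64(63.0))
[(array([0.561, 0.062, 0.042]), 0.68)]
end 28.48 [0.4601 0.1696 0.1796] [-0.5 -0.4  1.8] 0.599 0.0
```

Run:
```python
from h import *
print(ctrl.job_done())
```

```text
the job is handed in; nothing more can be done
None
```

I slid the kettle to the empty single-ring mark and then the pan onto the double ring, each measured about 1 mm from its mark's centre; both are released, and the job is handed in at about 28.5 s.

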